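# Make up two nail practice kits from the stock

## Task

Make up the two practice kits from the stock on the table: the pink tray gets the blue polish bottle, the black-lidded jar and the lilac buffer block; the teal tray gets the red polish bottle and the white-lidded pink jar. In each tray stand the bottle in the square compartment and the jar, right way up, in the round one, and lay the buffer flat in the long compartment, all resting on the tray's floor; keep the bottles upright all the time. The grey polish bottle with the gold cap belongs to no kit: leave it standing where it is.

Things in the scene. Friction and masses are not known exactly. Their poses are not given: they have to be found in the camera images.
- tray_pink: Shallow pink kit tray, 136 (x) x 222 (y) mm, fixed to the table. Origin: centre of its underside; z up. Floor top 4 mm above the table; outer rim and the white compartment walls rise to 8 mm (compartments 4 mm deep, walls 3 mm thick). Compartments in a row along its y axis, centred on x = 0: square one, 56 x 56 mm inside, at y = -75 mm; round one, 56 mm inside diameter, at y = 0; long one, 116 mm (along x) x 50 mm (along y) inside, at y = +75 mm.
- tray_teal: Shallow teal kit tray, 90 (x) x 156 (y) mm, fixed to the table. Origin: centre of its underside; z up. Floor top 4 mm above the table; outer rim and white compartment walls rise to 8 mm (walls 3 mm thick). Two compartments in a row along its y axis, centred on x = 0: square one, 56 x 56 mm inside, at y = -38 mm; round one, 56 mm inside diameter, at y = +38 mm.
- blue_polish: Blue nail polish bottle with a white cap, 27 x 34 x 88 mm. Origin: centre of the underside, z up, along the bottle; x across the 27 mm side, y across the 34 mm side (the body proper is 24 x 32 mm). The cap, about 12 mm across, stands on the axis from 37 mm up to the top and can be gripped from above. 55 g, loose, standing upright.
- red_polish: Red nail polish bottle with a black cap, 27 x 34 x 74 mm. Origin: centre of the underside, z up, along the bottle; x across the 27 mm side, y across the 34 mm side (the body proper is 24 x 32 mm). The cap, about 12 mm across, stands on the axis from 31 mm up to the top and can be gripped from above. 55 g, loose, standing upright.
- grey_polish: Grey nail polish bottle with a gold cap, 27 x 34 x 88 mm; stays where it is. Origin: centre of the underside, z up, along the bottle; x across the 27 mm side, y across the 34 mm side (the body proper is 24 x 32 mm). The cap, about 12 mm across, stands on the axis from 37 mm up to the top and can be gripped from above. 55 g, loose, standing upright.
- pink_jar: Small pigment jar, pale pink below with a white lid, 32 mm in diameter and 23 mm tall. The lid is the widest part, from 13 to 23 mm up; below it the jar is 28 mm wide. Origin: centre of the underside, z up. 22 g, loose, standing upright.
- black_jar: Small pigment jar, sand-coloured with a black lid that bears a small white sticker, 32 mm in diameter and 23 mm tall. The lid is the widest part, from 13 to 23 mm up; below it the jar is 28 mm wide. Origin: centre of the underside, z up. 22 g, loose, standing upright.
- buffer: Lilac four-way buffer block, 26 (x) x 93 (y, its long axis) x 25 mm tall. Origin: centre of the underside, z up. 18 g, loose, lying flat.
There are look-alikes about, which are no part of the job. What is shaped like the pink_jar but brown or green is not meant.

How it is judged:
By the outcome, as a careful person would: the job done as asked, in the order asked, and still so for the second after the job is handed in, with the robot touching nothing.
It also fails if it takes over 115 s, if anything falls off the work surface, if the arm or the gripper's body presses on something with over 40 N, if the wrist force passes 120 N, or if a joint passes its speed limit or range.

## Robot

A 6-joint arm with a two-finger parallel gripper is mounted at the origin on a cart in front of the work surface, level with it; the furniture and walls round the work are solid. World frame = base frame: x ahead of the robot, y to its left, z up, the work surface at z = 0. Lengths are in m, angles in rad, forces in N, time in s.
With the tool pointing down it reaches from about 0.35 to 0.775 m from the base axis. Payload 7.3 kg.
Tool frame: the origin (TCP) lies at the very end of the fingers, on their centre line; the grasp point (between the pads) lies 19 mm behind it; z points along the fingers, y is the line along which they close (so a half turn about z gives the same grasp; the last joint's range is limited). The gripper opens to 92 mm and grips with 3 to 60 N. Pads are 19 mm wide; open, the fingers measure 130 mm over their backs; the gripper's body (75 mm by 190 mm) begins 47 mm behind the grasp point.
Start: joints at [-1.48, 0.342, 1.524, -0, 1.275, -0.146], TCP at [0.123, -0.51, 0.227] pointing down, gripper open.
Joint ranges: [-2.53, 2.53], [-0.77, 2.02], [0.04, 2.7], [-1, 4.14], [0.28, 2.66], [-3.11, 3.11]. Speed limits (rad/s): [2.57, 2.57, 3.14, 3.14, 3.14, 3.14].

## Interface

Orientations are given as [roll, pitch, yaw] about the fixed x, y, z axes, in that order (R = Rz(yaw) Ry(pitch) Rx(roll)).
In Python, from cell import robot, read_camera, get_calibration gives the robot as it stands. The module is installed in compiled form; this text tells all that it offers.
- The arm moves only by the tool send_rows, never from a script. Its argument "plan" is a list of rows, each a list of 2 entries, a list of its own where there are three numbers: the shift along the tool's x, y, z as a fraction of full scale, then the turn, a rotation vector about the tool's x, y, z as a fraction of full scale. A call has exactly 10 rows; each row shifts and turns the commanded pose from where the row before left it, along the tool's axes as they then stand; what a row does not reach is not made up. Full scale, the value 1, is 0.025 m for a shift and 90 degrees for a turn. A row lasts 1/8 s, in which the tool goes at most 62.5 mm and 10.7 degrees, less where a joint would pass 70% of its speed; a pose out of reach is approached as far as the arm can. A call with a number of a shift or a turn outside -1 to 1 is refused whole. A call with a gripper value outside its range is refused whole. "gripper" is the opening, from -1 (shut) to 1 (fully open), so that 0 is half open, set as the call begins (left out, the last holds). The fingers move at their own pace and stop on an object; "force" is the grip in N (left out, the last holds). Time passes only in rows, so rows that do not move let the fingers close, or fill a call up. It gives the time, the measured TCP pose, the force, the opening and the grip force at its end, in the units of the state.
- robot.observe(): the state, without advancing time (a new reading comes with each control period).
- read_camera(name): name is "side" or "top" or "wrist"; returns (picture, depth): 480x640x3 uint8, blue, green, red; 480x640 float32, m along the optical axis (not along the pixel's ray), 0 where there is no reading.
- get_calibration(name): a dict with "intrinsics" (3x3 intrinsics, pixels), "rvec" (rotation vector, rad) and "tvec" (3), from world to camera coordinates, as OpenCV has them. Camera axes: x right, y down, z forward; pixel columns grow to the right and rows downward; lengths in m; the calibration is good to about 2 mm. The wrist camera is an equidistant fisheye: a pixel r from the principal point sees the ray r / f radians off the axis. A picture is of the moment at which its call begins: read the wrist's pose just before it. get_calibration takes no time and is no camera call; for the wrist camera it gives the pose at the moment of the call.
- robot.hand_in(): hands the job in; it is judged then, once.
The state is a dict: "time": time; "qpos": joint angles; "qvel": joint speeds; "joint_efforts": joint torques, N m; "tool_pos": TCP position; "tool_rot": TCP orientation; "contact_force": force on the tool from outside, world axes, zero at the start; "torque": the same for the moment, N m; "opening": finger opening in m; "grip_force": force on a finger pad.
Only numpy, scipy, OpenCV 4.12 (cv2) and the standard library are available. Lean on these libraries where they do the work, as an engineer would, in place of code of your own. Each camera call takes 0.05 s, during which the arm holds its last target. There are 200 camera calls.

## Working session

There is one attempt and no reset: what is moved stays moved. The work goes in short steps, Python scripts to look and compute and a tool call to move; the robot and the scene stay as the last step left them, time stands still between calls to the robot, and variables do not carry over. Pictures are saved under pics/ and viewed, at most 14 in all, crops included, and the job is handed in when it is done.

Besides the shell and the picture viewer there is one more tool, called after ">>>" as name([rows], argument=value, ...), one row to a line, values as JSON. send_rows: Moves the arm, as the interface text tells. Shift numbers are shares of 0.025 m and turn numbers shares of 90 degrees, none past 1 either way. Its arguments: {"type":"object","properties":{"plan":{"type":"array"},"gripper":{"type":"number"},"force":{"type":"number"}},"required":["plan"]}

```bash
mkdir -p pics; ls
python3 - <<'E'
from cell import robot, read_camera, get_calibration
import cv2,numpy as np
for n in ["top","side"]:
    p,d=read_camera(n); cv2.imwrite(f"pics/{n}0.png",p); np.save(f"{n}0.npy",d)
    c=get_calibration(n); print(n,c)
s=robot.observe(); print(s)
E
```

```text
pics
top {'intrinsics': array([[467.31550052,   0.        , 325.14773875],
       [  0.        , 467.31550052, 242.05194107],
       [  0.        ,   0.        ,   1.        ]]), 'rvec': array([ 2.18906929, -2.16147696,  0.11746401]), 'tvec': array([-0.00871912,  0.559287  ,  0.85223237])}
side {'intrinsics': array([[543.51006252,   0.        , 307.85221448],
       [  0.        , 543.51006252, 237.8532101 ],
       [  0.        ,   0.        ,   1.        ]]), 'rvec': array([ 0.44886303, -2.40778448,  1.58325698]), 'tvec': array([0.53514352, 0.09840157, 0.99224702])}
{'time': 0.1, 'qpos': array([-1.47999186e+00,  3.42643795e-01,  1.52487561e+00,  2.05745747e-05,
        1.27542193e+00, -1.45968472e-01]), 'qvel': array([ 0.00233349, -0.00173237, -0.00269884,  0.0023276 , -0.00052235,
        0.00034403]), 'joint_efforts': array([ 1.54333255e-03, -4.32003736e+01, -2.44694638e+01,  7.19102542e-02,
        5.26094693e-02, -5.85068301e-05]), 'tool_pos': array([ 0.12315957, -0.50999164,  0.22613528]), 'tool_rot': array([-3.14026117e+00, -2.15633819e-04,  2.36766796e-01]), 'contact_force': array([-0.33654063,  1.0132795 , -0.59656829]), 'torque': array([-0.00820732, -0.00275422, -0.02777237]), 'grip_force': 0.0, 'opening': 0.09182450447648813}
```

View pics/top0.png

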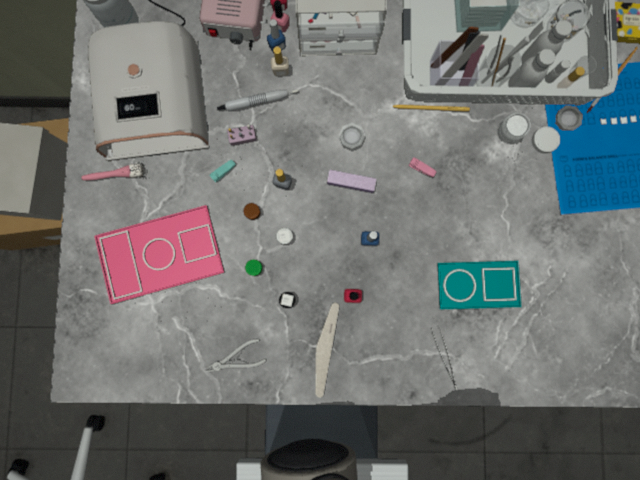

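View pics/side0.png

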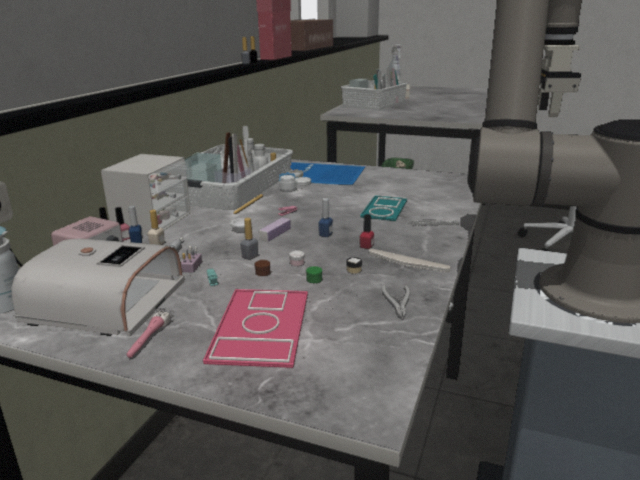

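The top view has +x up and +y to the left. Positions in pixels: blue (370,238), red (353,296), black jar (288,299), white-lidded jar (285,237), buffer (352,181), grey (282,179), pink tray (160,254), teal tray (480,285).

```bash
cat > h.py <<'E'
import numpy as np,cv2
from cell import robot, read_camera, get_calibration
def cam(n):
    c=get_calibration(n); R=cv2.Rodrigues(np.array(c["rvec"]))[0]; return np.array(c["intrinsics"]),R,np.array(c["tvec"]).ravel()
def at_z(n,uv,z):
    K,R,t=cam(n); uv=np.atleast_2d(uv).astype(float)
    d=np.c_[(uv-K[:2,2])/[K[0,0],K[1,1]],np.ones(len(uv))]@R; o=-R.T@t
    return o+d*((z-o[2])/d[:,2])[:,None]
def cloud(n,D):
    K,R,t=cam(n); v,u=np.indices(D.shape)
    P=np.stack([(u-K[0,2])/K[0,0]*D,(v-K[1,2])/K[1,1]*D,D],-1)
    return (P-t)@R
E
python3 - <<'E'
from h import *
p=cv2.imread("pics/top0.png");D=np.load("top0.npy");W=cloud("top",D)
K,R,t=cam("top");print("cam",-R.T@t)
hsv=cv2.cvtColor(p,cv2.COLOR_BGR2HSV)
for n,lo,hi,roi in [("pink",(160,90,120),(179,255,255),(90,195,140,115)),("teal",(80,120,60),(95,255,255),(425,250,110,70))]:
    m=cv2.inRange(hsv,lo,hi);x,y,w,h=roi;k=np.zeros_like(m);k[y:y+h,x:x+w]=m[y:y+h,x:x+w]
    cs,_=cv2.findContours(k,cv2.RETR_EXTERNAL,cv2.CHAIN_APPROX_NONE);c=max(cs,key=cv2.contourArea)[:,0]
    w3=at_z("top",c,.008)[:,:2].astype(np.float32);(cx,cy),sz,a=cv2.minAreaRect(w3);print(n,cx,cy,sz,a)
for n,(u,v),zs in [("blue",(370,238),(.08,.02)),("red",(353,296),(.066,.016)),("bjar",(288,299),(.015,)),("pjar",(285,237),(.015,)),("buf",(352,181),(.015,)),("grey",(282,179),(.08,.02)),("green",(254,268),(.015,)),("brown",(252,211),(.015,))]:
    r=30;w=W[v-r:v+r,u-r:u+r].reshape(-1,3);c0=at_z("top",(u,v),.02)[0]
    for z in zs:
        q=w[(w[:,2]>z)&(w[:,2]<.1)&(np.hypot(*(w-c0)[:,:2].T)<.055)];
        (cx,cy),sz,a=cv2.minAreaRect(q[:,:2].astype(np.float32)); print(n,z,len(q),q.mean(0).round(4),q[:,2].max().round(3),"rect",np.round((cx,cy,*sz,a),4))
a=cv2.resize(p[165:315,240:400],None,fx=4,fy=4,interpolation=cv2.INTER_CUBIC);cv2.imwrite("pics/c0.png",a)
E
```

```text
cam [0.4727761  0.00608729 0.90311887]
pink 0.5347073674201965 0.31652677059173584 (0.13601244986057281, 0.22170650959014893) 16.58412742614746
teal 0.48355233669281006 -0.29680395126342773 (0.08888781815767288, 0.15580448508262634) 2.3171048164367676
blue 0.08 53 [ 0.5665 -0.0852  0.0878] 0.091 rect [ 5.66800e-01 -8.49000e-02  1.24000e-02  1.28000e-02  4.58447e+01]
blue 0.02 253 [ 0.5644 -0.0837  0.0516] 0.091 rect [ 0.5659 -0.0854  0.0248  0.0337  0.3062]
red 0.066 53 [ 0.4593 -0.0539  0.0737] 0.077 rect [ 0.4589 -0.0541  0.0124  0.0126  2.3734]
red 0.016 247 [ 0.4598 -0.0531  0.0425] 0.077 rect [ 0.4591 -0.0538  0.0259  0.0319  0.7038]
bjar 0.015 226 [0.45   0.068  0.0228] 0.027 rect [0.4501 0.0684 0.0298 0.0303 0.6163]
pjar 0.015 219 [0.5704 0.0756 0.0228] 0.026 rect [0.5704 0.0754 0.0305 0.0286 0.6114]
buf 0.015 673 [ 0.6781 -0.0509  0.025 ] 0.03 rect [ 6.7920e-01 -5.0900e-02  9.2900e-02  2.6400e-02  7.9658e+01]
grey 0.08 57 [0.6756 0.0816 0.0877] 0.093 rect [0.676  0.0816 0.0138 0.0125 2.9156]
grey 0.02 275 [0.6723 0.0801 0.0519] 0.093 rect [6.75800e-01 8.18000e-02 3.40000e-02 2.56000e-02 7.46386e+01]
green 0.015 218 [0.5098 0.1328 0.023 ] 0.027 rect [0.51   0.1338 0.0283 0.0307 0.4618]
brown 0.015 221 [0.6174 0.1389 0.0229] 0.028 rect [0.6176 0.1393 0.0313 0.0287 1.2989]
```

View pics/c0.png

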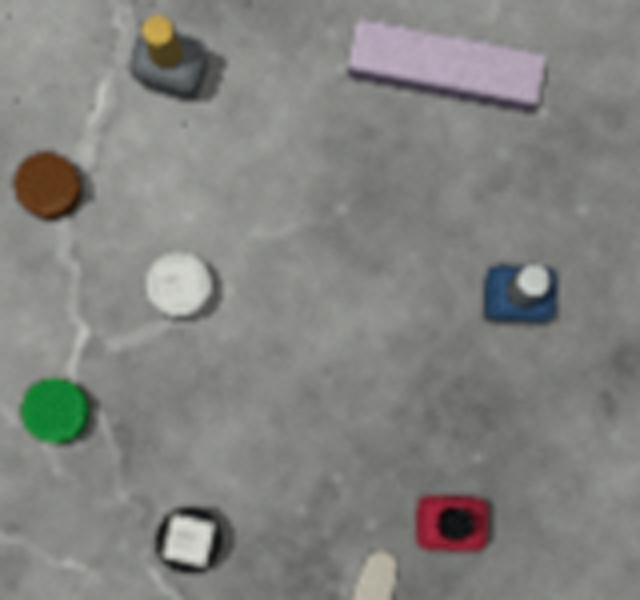

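Blue stands at (0.567,-0.085), red at (0.459,-0.054), the black jar at (0.450,0.068), the pink jar at (0.570,0.0755) and the buffer at (0.679,-0.051) with yaw -10°. The pink tray's yaw is 16.6° and the teal tray's is 2.3°. I'll start by turning the tool to yaw 90° and moving to blue.

>>> send_rows([
  [[0, 0, 0], [0, 0, -0.106]],
  [[0, 0, 0], [0, 0, -0.106]],
  [[0, 0, 0], [0, 0, -0.106]],
  [[0, 0, 0], [0, 0, -0.106]],
  [[0, 0, 0], [0, 0, -0.106]],
  [[0, 0, 0], [0, 0, -0.106]],
  [[0, 0, 0], [0, 0, -0.106]],
  [[0, 0, 0], [0, 0, -0.106]],
  [[0.9, 0.9, 0], [0, 0, 0]],
  [[0.9, 0.9, 0], [0, 0, 0]],
], gripper=0.1, force=15)

```text
time: 1.35
tool_pos: [0.1685, -0.4647, 0.2262]
tool_rot: [-3.141, -0.001, 1.568]
contact_force: [0.4, -0.0, 0.0]
opening: 0.0505
grip_force: 0.0
```

>>> send_rows([
  [[0.9, 0.9, 0.2], [0, 0, 0]],
  [[0.9, 0.9, 0.2], [0, 0, 0]],
  [[0.9, 0.9, 0.2], [0, 0, 0]],
  [[0.9, 0.9, 0.2], [0, 0, 0]],
  [[0.9, 0.9, 0.2], [0, 0, 0]],
  [[0.9, 0.9, 0.2], [0, 0, 0]],
  [[0.9, 0.9, 0.2], [0, 0, 0]],
  [[0.9, 0.9, 0.2], [0, 0, 0]],
  [[0.9, 0.9, 0.2], [0, 0, 0]],
  [[0.9, 0.9, 0.2], [0, 0, 0]],
])

```text
time: 2.6
tool_pos: [0.3942, -0.24, 0.1763]
tool_rot: [-3.141, -0.0, 1.569]
contact_force: [-0.3, -1.0, 0.4]
opening: 0.0504
grip_force: 0.0
```

>>> send_rows([
  [[0.886, 0.986, 0.15], [0, 0, 0]],
  [[0.886, 0.986, 0.15], [0, 0, 0]],
  [[0.886, 0.986, 0.15], [0, 0, 0]],
  [[0.886, 0.986, 0.15], [0, 0, 0]],
  [[0.886, 0.986, 0.15], [0, 0, 0]],
  [[0.886, 0.986, 0.15], [0, 0, 0]],
  [[0.886, 0.986, 0.15], [0, 0, 0]],
  [[0, 0, 0.4], [0, 0, 0]],
  [[0, 0, 0.4], [0, 0, 0]],
  [[0, 0, 0.4], [0, 0, 0]],
])

```text
time: 3.85
tool_pos: [0.5658, -0.0868, 0.1196]
tool_rot: [-3.141, 0.0, 1.568]
contact_force: [-0.4, -0.9, 0.9]
opening: 0.0504
grip_force: 0.0
```

Run:
```python
from h import *
print(get_calibration("wrist"))
p,d=read_camera("wrist");cv2.imwrite("pics/w1.png",p)
```

```text
{'intrinsics': array([[371.64829954,   0.        , 321.22909489],
       [  0.        , 371.64829954, 239.79481694],
       [  0.        ,   0.        ,   1.        ]]), 'rvec': array([-2.83472966e+00,  3.41535752e-03,  2.55363288e-03]), 'tvec': array([-0.56475815, -0.08561574,  0.2642168 ])}
```

View pics/w1.png

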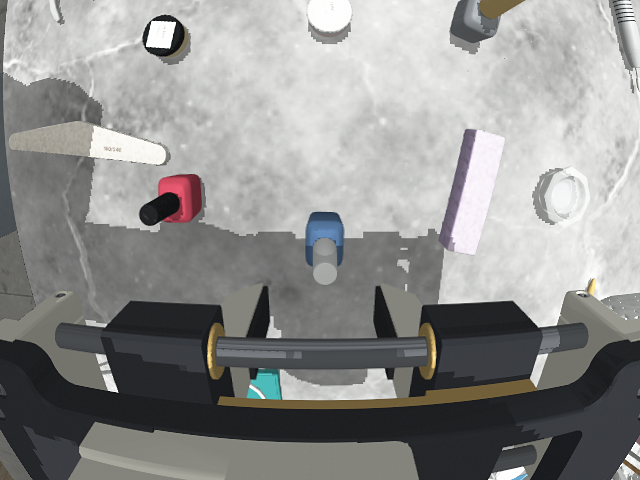

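The wrist view shows the blue cap at (325,272), between the fingers at (267..375), and nothing near the fingers. Descending to grip.

>>> send_rows([
  [[0.08, 0.04, 0.5], [0, 0, 0]],
  [[0, 0, 0.5], [0, 0, 0]],
  [[0, 0, 0.5], [0, 0, 0]],
  [[0, 0, 0.5], [0, 0, 0]],
  [[0, 0, 0.5], [0, 0, 0]],
  [[0, 0, 0.5], [0, 0, 0]],
  [[0, 0, 0], [0, 0, 0]],
  [[0, 0, 0], [0, 0, 0]],
  [[0, 0, 0], [0, 0, 0]],
  [[0, 0, 0], [0, 0, 0]],
])

```text
time: 5.15
tool_pos: [0.5678, -0.0843, 0.0459]
tool_rot: [3.141, 0.0, 1.569]
contact_force: [-0.5, -0.1, 0.0]
opening: 0.0506
grip_force: 0.0
```

>>> send_rows([
  [[0, 0, 0], [0, 0, 0]],
  [[0, 0, 0], [0, 0, 0]],
  [[0, 0, 0], [0, 0, 0]],
  [[0, 0, 0], [0, 0, 0]],
  [[0, 0, 0], [0, 0, 0]],
  [[0, 0, 0], [0, 0, 0]],
  [[0, 0, -0.3], [0, 0, 0]],
  [[0, 0, -0.5], [0, 0, 0]],
  [[0, 0, -0.6], [0, 0, 0]],
  [[0, 0, -0.6], [0, 0, 0]],
], gripper=-1)

```text
time: 6.4
tool_pos: [0.5678, -0.0843, 0.097]
tool_rot: [3.141, 0.0, 1.569]
contact_force: [0.4, 1.1, -0.7]
opening: 0.0112
grip_force: 15.0
```

>>> send_rows([
  [[0.4, -0.03, -0.2], [0, 0, 0]],
  [[0.8, -0.03, -0.2], [0, 0, 0]],
  [[0.9, -0.03, 0], [0, 0, 0]],
  [[0.9, -0.03, 0], [0, 0, 0]],
  [[0.9, -0.03, 0], [0, 0, 0]],
  [[0.9, -0.03, 0], [0, 0, 0]],
  [[0.9, -0.03, 0], [0, 0, 0]],
  [[0.9, -0.03, 0], [0, 0, 0]],
  [[0.9, -0.03, 0], [0, 0, 0]],
  [[0.9, -0.03, 0], [0, 0, 0]],
])

```text
time: 7.65
tool_pos: [0.5595, 0.128, 0.1051]
tool_rot: [-3.14, -0.0, 1.57]
contact_force: [0.1, 0.2, 0.1]
opening: 0.0111
grip_force: 15.0
```

>>> send_rows([
  [[0.9, -0.03, 0], [0, 0, 0]],
  [[0.9, -0.03, 0], [0, 0, 0]],
  [[0.9, -0.03, 0], [0, 0, 0]],
  [[0.9, -0.03, 0], [0, 0, 0]],
  [[0.8, -0.03, 0], [0, 0, 0]],
  [[0.36, -0.02, 0], [0, 0, 0]],
  [[0, 0, 0], [0, 0, -0.061]],
  [[0, 0, 0], [0, 0, -0.061]],
  [[0, 0, 0], [0, 0, -0.061]],
  [[0, 0, 0], [0, 0, 0]],
])

```text
time: 8.9
tool_pos: [0.5565, 0.2446, 0.1053]
tool_rot: [-3.141, 0.0, 1.855]
contact_force: [0.3, -0.0, -0.5]
opening: 0.0114
grip_force: 15.0
```

Run:
```python
from h import *
print(robot.observe()["tool_pos"],robot.observe()["tool_rot"])
p,d=read_camera("side");q,_=read_camera("wrist")
cv2.imwrite("pics/s2.png",np.hstack([cv2.resize(p[150:390,180:420],(400,400)),cv2.resize(q,(400,300))[:, :] if 0 else cv2.resize(q[:,80:560],(400,400))]))
```

```text
[0.55648706 0.24460477 0.10534799] [-3.14132303e+00  2.58124008e-04  1.85498264e+00]
```

View pics/s2.png

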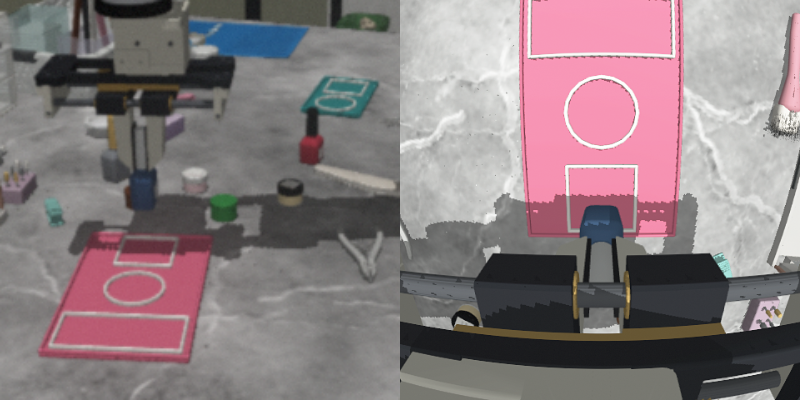

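The bottle hangs upright, square to its compartment. Lowering, releasing, lifting.

>>> send_rows([
  [[0, 0, 0.5], [0, 0, 0]],
  [[0, 0, 0.5], [0, 0, 0]],
  [[0, 0, 0.5], [0, 0, 0]],
  [[0, 0, 0.3], [0, 0, 0]],
  [[0, 0, 0.2], [0, 0, 0]],
  [[0, 0, 0.1], [0, 0, 0]],
  [[0, 0, 0.08], [0, 0, 0]],
  [[0, 0, 0.03], [0, 0, 0]],
  [[0, 0, 0], [0, 0, 0]],
  [[0, 0, 0], [0, 0, 0]],
])

```text
time: 10.25
tool_pos: [0.5566, 0.2449, 0.0503]
tool_rot: [3.141, 0.0, 1.856]
contact_force: [-0.1, -1.4, 0.6]
opening: 0.0116
grip_force: 15.0
```

>>> send_rows([
  [[0, 0, 0], [0, 0, 0]],
  [[0, 0, 0], [0, 0, 0]],
  [[0, 0, 0], [0, 0, 0]],
  [[0, 0, 0], [0, 0, 0]],
  [[0, 0, -0.5], [0, 0, 0]],
  [[0, 0, -0.6], [0, 0, 0]],
  [[0, 0, -0.7], [0, 0, 0]],
  [[0, 0, -0.7], [0, 0, 0]],
  [[0, 0, -0.3], [0, 0, 0]],
  [[0, 0, 0], [0, 0, 0.061]],
], gripper=0.1)

```text
time: 11.5
tool_pos: [0.5569, 0.245, 0.1215]
tool_rot: [3.14, -0.0, 1.758]
contact_force: [0.1, 0.4, -0.4]
opening: 0.0505
grip_force: 0.0
```

>>> send_rows([
  [[0, 0, 0], [0, 0, 0.061]],
  [[0, 0, 0], [0, 0, 0.061]],
  [[-0.885, -0.535, 0.2], [0, 0, 0]],
  [[-0.885, -0.535, 0.2], [0, 0, 0]],
  [[-0.885, -0.535, 0.2], [0, 0, 0]],
  [[-0.885, -0.535, 0.2], [0, 0, 0]],
  [[-0.885, -0.535, 0.2], [0, 0, 0]],
  [[-0.885, -0.535, 0.2], [0, 0, 0]],
  [[-0.885, -0.535, 0.2], [0, 0, 0]],
  [[-0.885, -0.535, 0.2], [0, 0, 0]],
], gripper=0.4)

```text
time: 12.75
tool_pos: [0.4487, 0.0674, 0.0804]
tool_rot: [3.141, 0.0, 1.569]
contact_force: [0.1, -1.5, -0.9]
opening: 0.0645
grip_force: 0.0
```

>>> send_rows([
  [[0, 0, 0.3], [0, 0, 0]],
  [[0, 0, 0.3], [0, 0, 0]],
  [[0, 0, 0.3], [0, 0, 0]],
  [[0, 0, 0], [0, 0, 0]],
  [[0, 0, 0], [0, 0, 0]],
  [[0, 0, 0], [0, 0, 0]],
  [[0, 0, 0], [0, 0, 0]],
  [[0, 0, 0], [0, 0, 0]],
  [[0, 0, 0], [0, 0, 0]],
  [[0, 0, 0], [0, 0, 0]],
])

```text
time: 14.0
tool_pos: [0.4491, 0.068, 0.0577]
tool_rot: [3.142, 0.0, 1.569]
contact_force: [-0.2, 0.4, 0.5]
opening: 0.0645
grip_force: 0.0
```

Run:
```python
from h import *
p,d=read_camera("wrist");t,_=read_camera("side")
cv2.imwrite("pics/w3.png",np.hstack([cv2.resize(t[150:390,180:420],(400,400)),cv2.resize(p[:,80:560],(400,400))]))
```

```text
(no output)
```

View pics/w3.png

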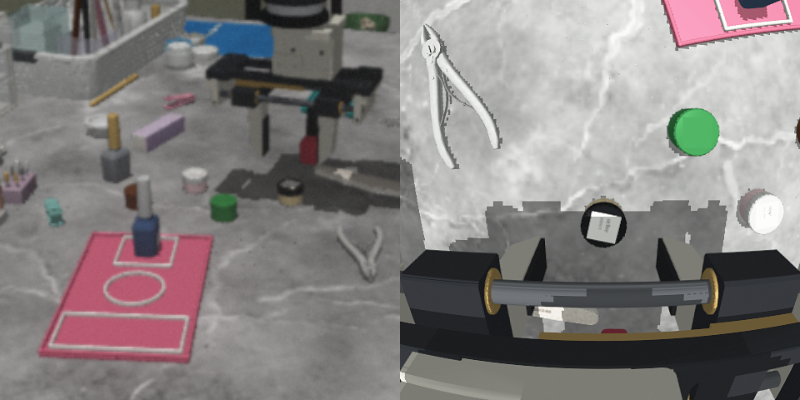

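Blue stands in the square compartment. The black jar at (604,222) is centred between the fingers, so I'll grip it.

>>> send_rows([
  [[0, 0.02, 0.5], [0, 0, 0]],
  [[0, 0, 0.5], [0, 0, 0]],
  [[0, 0, 0.5], [0, 0, 0]],
  [[0, 0, 0.3], [0, 0, 0]],
  [[0, 0, 0.19], [0, 0, 0]],
  [[0, 0, 0], [0, 0, 0]],
  [[0, 0, 0], [0, 0, 0]],
  [[0, 0, 0], [0, 0, 0]],
  [[0, 0, 0], [0, 0, 0]],
  [[0, 0, 0], [0, 0, 0]],
])

```text
time: 15.35
tool_pos: [0.4497, 0.068, 0.0081]
tool_rot: [3.141, 0.0, 1.569]
contact_force: [-0.5, 0.2, 0.3]
opening: 0.0642
grip_force: 0.0
```

>>> send_rows([
  [[0, 0, 0], [0, 0, 0]],
  [[0, 0, 0], [0, 0, 0]],
  [[0, 0, 0], [0, 0, 0]],
  [[0, 0, 0], [0, 0, 0]],
  [[0, 0, 0], [0, 0, 0]],
  [[0, 0, -0.4], [0, 0, 0]],
  [[0, 0, -0.6], [0, 0, 0]],
  [[0, 0, -0.8], [0, 0, 0]],
  [[0, 0, -0.8], [0, 0, 0]],
  [[0, 0, -0.8], [0, 0, 0]],
], gripper=-1, force=15)

```text
time: 16.6
tool_pos: [0.4496, 0.068, 0.0942]
tool_rot: [3.141, 0.0, 1.569]
contact_force: [0.7, -0.5, -2.2]
opening: 0.0299
grip_force: 15.0
```

>>> send_rows([
  [[0.6, 0, 0], [0, 0, 0]],
  [[1, 0, 0], [0, 0, 0]],
  [[1, 0, 0], [0, 0, 0]],
  [[1, 0, 0], [0, 0, 0]],
  [[1, 0, 0], [0, 0, 0]],
  [[1, 0, 0], [0, 0, 0]],
  [[1, 0, 0], [0, 0, 0]],
  [[1, 0, 0], [0, 0, 0]],
  [[1, 0, 0], [0, 0, 0]],
  [[0.95, 0, 0], [0, 0, 0]],
])

```text
time: 17.85
tool_pos: [0.449, 0.3083, 0.092]
tool_rot: [-3.14, 0.001, 1.569]
contact_force: [0.6, -0.1, -0.4]
opening: 0.0299
grip_force: 15.0
```

>>> send_rows([
  [[0.39, 0.8, 0.2], [0, 0, 0]],
  [[0, 0.8, 0.2], [0, 0, 0]],
  [[0, 0.8, 0.2], [0, 0, 0]],
  [[0, 0.8, 0.2], [0, 0, 0]],
  [[0, 0.2, 0], [0, 0, 0]],
  [[0, 0, 0], [0, 0, -0.061]],
  [[0, 0, 0], [0, 0, -0.061]],
  [[0, 0, 0], [0, 0, -0.061]],
  [[0, 0, 0], [0, 0, 0]],
  [[0, 0, 0], [0, 0, 0]],
])

```text
time: 19.1
tool_pos: [0.5346, 0.3167, 0.0728]
tool_rot: [-3.141, 0.0, 1.855]
contact_force: [0.2, 0.5, -0.4]
opening: 0.0301
grip_force: 15.0
```

>>> send_rows([
  [[0, 0, 0.5], [0, 0, 0]],
  [[0, 0, 0.6], [0, 0, 0]],
  [[0, 0, 0.5], [0, 0, 0]],
  [[0, 0, 0.4], [0, 0, 0]],
  [[0, 0, 0.2], [0, 0, 0]],
  [[0, 0, 0.1], [0, 0, 0]],
  [[0, 0, 0.08], [0, 0, 0]],
  [[0, 0, 0.04], [0, 0, 0]],
  [[0, 0, 0], [0, 0, 0]],
  [[0, 0, 0], [0, 0, 0]],
])

```text
time: 20.35
tool_pos: [0.5352, 0.3164, 0.0126]
tool_rot: [3.141, 0.0, 1.856]
contact_force: [-0.6, -0.5, -0.7]
opening: 0.03
grip_force: 15.0
```

>>> send_rows([
  [[0, 0, 0], [0, 0, 0]],
  [[0, 0, 0], [0, 0, 0]],
  [[0, 0, 0], [0, 0, 0]],
  [[0, 0, -0.4], [0, 0, 0]],
  [[0, 0, -0.8], [0, 0, 0]],
  [[0, 0, -1], [0, 0, 0]],
  [[0, 0, -1], [0, 0, 0]],
  [[0, 0, -1], [0, 0, 0]],
  [[0, 0, -0.5], [0, 0, 0.093]],
  [[0, 0, 0], [0, 0, 0.09]],
], gripper=0.1)

```text
time: 21.6
tool_pos: [0.5359, 0.3167, 0.1323]
tool_rot: [3.138, -0.001, 1.564]
contact_force: [0.3, -0.9, -0.9]
opening: 0.0503
grip_force: 0.0
```

Run:
```python
from h import *
p,d=read_camera("wrist");t,_=read_camera("side")
cv2.imwrite("pics/w4.png",np.hstack([cv2.resize(t[150:390,180:420],(400,400)),cv2.resize(p[:,80:560],(400,400))]))
```

```text
(no output)
```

View pics/w4.png

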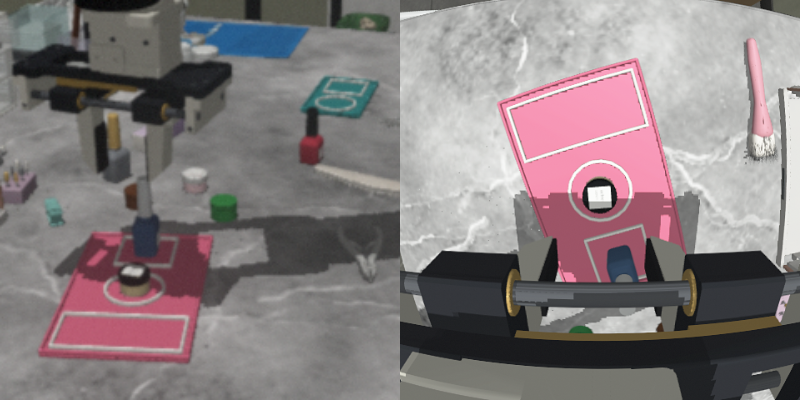

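Black jar sits upright in the round compartment. Next the buffer.

>>> send_rows([
  [[-0.98, 0.381, 0], [0, 0, 0]],
  [[-0.98, 0.381, 0], [0, 0, 0]],
  [[-0.98, 0.381, 0], [0, 0, 0]],
  [[-0.98, 0.381, 0], [0, 0, 0]],
  [[-0.98, 0.381, 0], [0, 0, 0]],
  [[-0.98, 0.381, 0], [0, 0, 0]],
  [[-0.98, 0.381, 0], [0, 0, 0]],
  [[-0.98, 0.381, 0], [0, 0, 0]],
  [[-0.98, 0.381, 0], [0, 0, 0]],
  [[-0.98, 0.381, 0], [0, 0, 0]],
])

```text
time: 22.95
tool_pos: [0.63, 0.0703, 0.1301]
tool_rot: [-3.141, 0.0, 1.572]
contact_force: [-0.5, 0.3, -0.7]
opening: 0.0504
grip_force: 0.0
```

>>> send_rows([
  [[-0.98, 0.381, 0], [0, 0, 0]],
  [[-0.98, 0.381, 0], [0, 0, 0]],
  [[-0.98, 0.381, 0], [0, 0, 0]],
  [[-0.98, 0.381, 0], [0, 0, 0]],
  [[-0.98, 0.381, 0], [0, 0, 0]],
  [[0, 0, 0], [0, 0, 0.056]],
  [[0, 0, 0.8], [0, 0, 0.056]],
  [[0, 0, 0.9], [0, 0, 0]],
  [[0, 0, 0.9], [0, 0, 0]],
  [[0, 0, 0.2], [0, 0, 0]],
])

```text
time: 24.2
tool_pos: [0.6765, -0.0519, 0.0581]
tool_rot: [-3.138, 0.0, 1.393]
contact_force: [0.0, -0.7, 0.3]
opening: 0.0502
grip_force: 0.0
```

Run:
```python
from h import *
p,d=read_camera("wrist")
cv2.imwrite("pics/w5.png",p)
```

```text
(no output)
```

View pics/w5.png

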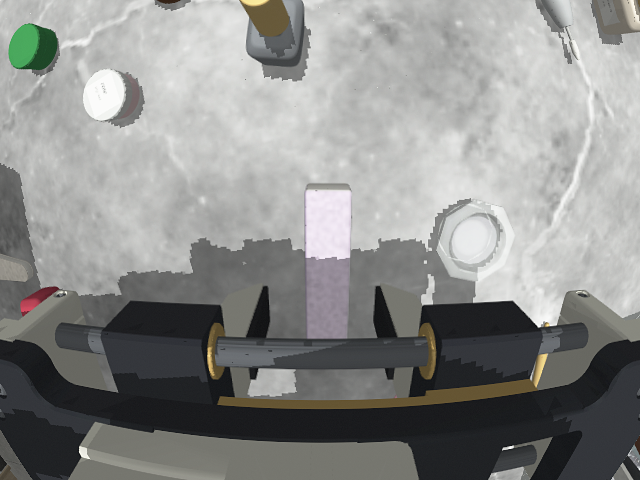

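Buffer is aligned at column 328, about 2.5 mm off centre. I'll check the glass dish's height beside it first.

Run:
```python
from h import *
W=cloud("top",np.load("top0.npy"))
w=W[115:160,325:380].reshape(-1,3);q=w[(w[:,2]>.008)];print(q.min(0),q.max(0))
```

```text
[ 0.4727761  -0.07680517  0.01080095] [0.79449826 0.00608729 0.90311887]
```

>>> send_rows([
  [[0, 0.1, 0.5], [0, 0, 0]],
  [[0, 0, 0.2], [0, 0, 0]],
  [[0, 0, 0], [0, 0, 0]],
  [[0, 0, 0], [0, 0, 0]],
  [[0, 0, 0], [0, 0, 0]],
  [[0, 0, 0], [0, 0, 0]],
  [[0, 0, 0], [0, 0, 0]],
  [[0, 0, 0], [0, 0, 0]],
  [[0, 0, 0], [0, 0, 0]],
  [[0, 0, 0], [0, 0, 0]],
])

```text
time: 25.5
tool_pos: [0.6797, -0.0519, 0.0424]
tool_rot: [3.142, 0.0, 1.393]
contact_force: [-0.8, 0.3, -0.2]
opening: 0.0503
grip_force: 0.0
```

>>> send_rows([
  [[0, 0, 0.4], [0, 0, 0]],
  [[0, 0, 0.4], [0, 0, 0]],
  [[0, 0, 0.4], [0, 0, 0]],
  [[0, 0, 0.17], [0, 0, 0]],
  [[0, 0, 0], [0, 0, 0]],
  [[0, 0, 0], [0, 0, 0]],
  [[0, 0, 0], [0, 0, 0]],
  [[0, 0, 0], [0, 0, 0]],
  [[0, 0, 0], [0, 0, 0]],
  [[0, 0, 0], [0, 0, 0]],
])

```text
time: 26.75
tool_pos: [0.6797, -0.0519, 0.0083]
tool_rot: [3.141, 0.0, 1.393]
contact_force: [0.5, -1.0, 0.2]
opening: 0.0508
grip_force: 0.0
```

>>> send_rows([
  [[0, 0, 0], [0, 0, 0]],
  [[0, 0, 0], [0, 0, 0]],
  [[0, 0, 0], [0, 0, 0]],
  [[0, 0, 0], [0, 0, 0]],
  [[0, 0, -0.4], [0, 0, 0]],
  [[0, 0, -0.8], [0, 0, 0]],
  [[0, 0, -1], [0, 0, 0]],
  [[0, 0, -1], [0, 0, 0]],
  [[0, 0, -1], [0, 0, 0]],
  [[0, 0, -0.9], [0, 0, 0]],
], gripper=-1, force=12)

```text
time: 28.0
tool_pos: [0.6801, -0.0519, 0.1387]
tool_rot: [3.139, 0.0, 1.393]
contact_force: [-0.8, -0.5, -0.5]
opening: 0.0259
grip_force: 12.0
```

>>> send_rows([
  [[0, 0, 0], [0, 0, 0.1003]],
  [[0, 0, 0], [0, 0, 0.1003]],
  [[0, 0, 0], [0, 0, 0.1003]],
  [[0, 0, 0], [0, 0, 0.1003]],
  [[0, 0, 0], [0, 0, 0.1003]],
  [[0, 0, 0], [0, 0, 0.1003]],
  [[0, 0, 0], [0, 0, 0.1003]],
  [[-0.07, -0.988, 0], [0, 0, 0]],
  [[-0.07, -0.988, 0], [0, 0, 0]],
  [[-0.07, -0.988, 0], [0, 0, 0]],
])

```text
time: 29.25
tool_pos: [0.6527, 0.0199, 0.1363]
tool_rot: [3.142, -0.0, 0.292]
contact_force: [0.6, -0.2, 0.0]
opening: 0.0255
grip_force: 12.0
```

>>> send_rows([
  [[-0.07, -0.988, 0], [0, 0, 0]],
  [[-0.07, -0.988, 0], [0, 0, 0]],
  [[-0.07, -0.988, 0], [0, 0, 0]],
  [[-0.07, -0.988, 0], [0, 0, 0]],
  [[-0.07, -0.988, 0], [0, 0, 0]],
  [[-0.07, -0.988, 0], [0, 0, 0]],
  [[-0.07, -0.988, 0], [0, 0, 0]],
  [[-0.07, -0.988, 0], [0, 0, 0]],
  [[-0.07, -0.988, 0], [0, 0, 0]],
  [[-0.07, -0.988, 0], [0, 0, 0]],
])

```text
time: 30.5
tool_pos: [0.5653, 0.2508, 0.1356]
tool_rot: [3.142, 0.0, 0.29]
contact_force: [-0.2, 0.7, -0.1]
opening: 0.0257
grip_force: 12.0
```

>>> send_rows([
  [[-0.07, -0.988, 0], [0, 0, 0]],
  [[-0.07, -0.988, 0], [0, 0, 0]],
  [[-0.07, -0.988, 0], [0, 0, 0]],
  [[-0.07, -0.988, 0], [0, 0, 0]],
  [[-0.07, -0.988, 0], [0, 0, 0]],
  [[-0.07, -0.988, 0], [0, 0, 0]],
  [[0, 0, 0.8], [0, 0, 0]],
  [[0, 0, 0.8], [0, 0, 0]],
  [[0, 0, 0.8], [0, 0, 0]],
  [[0, 0, 0], [0, 0, 0]],
])

```text
time: 31.75
tool_pos: [0.5121, 0.3883, 0.074]
tool_rot: [3.141, 0.004, 0.29]
contact_force: [-0.6, -0.7, 0.0]
opening: 0.0258
grip_force: 12.0
```

Run:
```python
from h import *
p,d=read_camera("wrist");t,_=read_camera("side")
cv2.imwrite("pics/w6.png",np.hstack([cv2.resize(t[150:390,180:420],(400,400)),cv2.resize(p[:,80:560],(400,400))]))
print(robot.observe()["tool_pos"])
```

```text
[0.51358722 0.38882332 0.07617527]
```

View pics/w6.png

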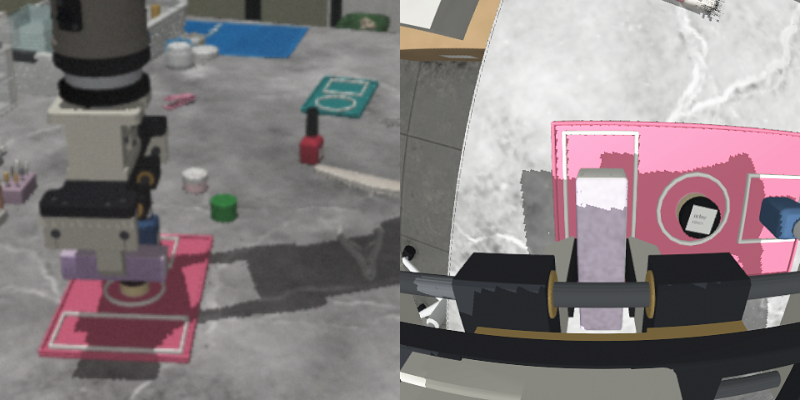

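The buffer lines up with the long compartment, so I'll lower it.

>>> send_rows([
  [[0, 0, 0.6], [0, 0, 0]],
  [[0, 0, 0.6], [0, 0, 0]],
  [[0, 0, 0.5], [0, 0, 0]],
  [[0, 0, 0.4], [0, 0, 0]],
  [[0, 0, 0.2], [0, 0, 0]],
  [[0, 0, 0.1], [0, 0, 0]],
  [[0, 0, 0.1], [0, 0, 0]],
  [[0, 0, 0.04], [0, 0, 0]],
  [[0, 0, 0], [0, 0, 0]],
  [[0, 0, 0], [0, 0, 0]],
])

```text
time: 33.1
tool_pos: [0.5137, 0.3884, 0.0124]
tool_rot: [-3.142, -0.0, 0.29]
contact_force: [-1.0, -0.9, -0.1]
opening: 0.0254
grip_force: 12.0
```

>>> send_rows([
  [[0, 0, 0], [0, 0, 0]],
  [[0, 0, 0], [0, 0, 0]],
  [[0, 0, 0], [0, 0, 0]],
  [[0, 0, -0.4], [0, 0, 0]],
  [[0, 0, -0.8], [0, 0, 0]],
  [[0, 0, -1], [0, 0, 0]],
  [[0, 0, -1], [0, 0, 0]],
  [[0, 0, -1], [0, 0, 0]],
  [[0, 0, -0.7], [0, 0, 0]],
  [[0, 0, 0], [0, 0, 0]],
], gripper=0)

```text
time: 34.35
tool_pos: [0.5144, 0.3888, 0.1364]
tool_rot: [-3.141, -0.003, 0.29]
contact_force: [0.0, 0.6, -0.1]
opening: 0.0461
grip_force: 0.0
```

Run:
```python
from h import *
print(robot.observe()["tool_pos"],robot.observe()["tool_rot"])
```

```text
[0.51435588 0.38877018 0.13642386] [-3.14088484 -0.00318211  0.29002791]
```

>>> send_rows([
  [[0, 0, 0], [0, 0, -0.102]],
  [[0, 0, 0], [0, 0, -0.102]],
  [[0, 0, 0], [0, 0, -0.102]],
  [[0, 0, 0], [0, 0, -0.102]],
  [[0, 0, 0], [0, 0, -0.102]],
  [[0, 0, 0], [0, 0, -0.102]],
  [[0, 0, 0], [0, 0, -0.102]],
  [[0, 0, 0], [0, 0, -0.102]],
  [[-0.984, -0.123, 0], [0, 0, 0]],
  [[-0.984, -0.123, 0], [0, 0, 0]],
], gripper=0.1)

```text
time: 35.6
tool_pos: [0.5067, 0.3384, 0.1331]
tool_rot: [-3.139, 0.001, 1.572]
contact_force: [-0.4, -0.3, 0.8]
opening: 0.0502
grip_force: 0.0
```

>>> send_rows([
  [[-0.984, -0.123, 0], [0, 0, 0]],
  [[-0.984, -0.123, 0], [0, 0, 0]],
  [[-0.984, -0.123, 0], [0, 0, 0]],
  [[-0.984, -0.123, 0], [0, 0, 0]],
  [[-0.984, -0.123, 0], [0, 0, 0]],
  [[-0.984, -0.123, 0], [0, 0, 0]],
  [[-0.984, -0.123, 0], [0, 0, 0]],
  [[-0.984, -0.123, 0], [0, 0, 0]],
  [[-0.984, -0.123, 0], [0, 0, 0]],
  [[-0.984, -0.123, 0], [0, 0, 0]],
])

```text
time: 36.85
tool_pos: [0.4762, 0.0923, 0.1337]
tool_rot: [-3.14, 0.0, 1.572]
contact_force: [-0.7, 1.1, -0.8]
opening: 0.0501
grip_force: 0.0
```

>>> send_rows([
  [[-0.984, -0.123, 0], [0, 0, 0]],
  [[-0.984, -0.123, 0], [0, 0, 0]],
  [[-0.984, -0.123, 0], [0, 0, 0]],
  [[-0.984, -0.123, 0], [0, 0, 0]],
  [[-0.984, -0.123, 0], [0, 0, 0]],
  [[-0.984, -0.123, 0], [0, 0, 0]],
  [[0, 0, 0.8], [0, 0, 0]],
  [[0, 0, 0.4], [0, 0, 0]],
  [[0, 0, 0], [0, 0, 0]],
  [[0, 0, 0], [0, 0, 0]],
])

```text
time: 38.1
tool_pos: [0.459, -0.0543, 0.1049]
tool_rot: [3.141, 0.0, 1.572]
contact_force: [0.1, 0.0, -1.5]
opening: 0.0506
grip_force: 0.0
```

Run:
```python
from h import *
s=robot.observe();print(s["tool_pos"],s["tool_rot"])
p,d=read_camera("wrist");t,_=read_camera("side")
cv2.imwrite("pics/w7.png",np.hstack([cv2.resize(t[150:390,180:420],(400,400)),cv2.resize(p[:,80:560],(400,400))]))
```

```text
[ 0.45896008 -0.05429107  0.10490849] [3.14135919e+00 1.53560685e-04 1.57236947e+00]
```

View pics/w7.png

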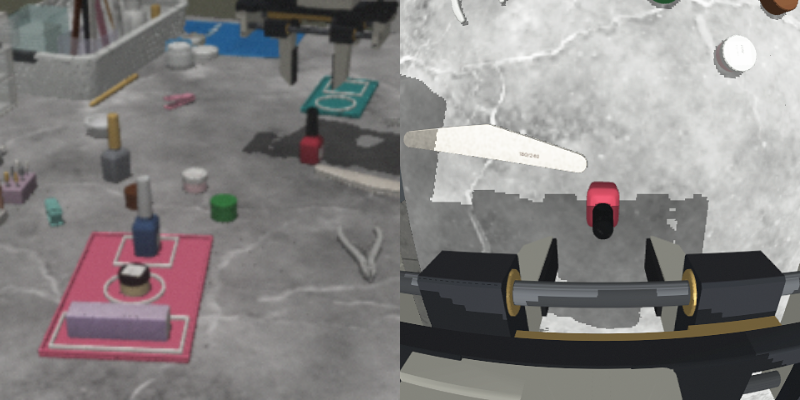

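The pink kit is complete and the red cap is centred at (602,222). Gripping it.

>>> send_rows([
  [[0, 0, 0.5], [0, 0, 0]],
  [[0, 0, 0.6], [0, 0, 0]],
  [[0, 0, 0.6], [0, 0, 0]],
  [[0, 0, 0.5], [0, 0, 0]],
  [[0, 0, 0.3], [0, 0, 0]],
  [[0, 0, 0.16], [0, 0, 0]],
  [[0, 0, 0], [0, 0, 0]],
  [[0, 0, 0], [0, 0, 0]],
  [[0, 0, 0], [0, 0, 0]],
  [[0, 0, 0], [0, 0, 0]],
])

```text
time: 39.45
tool_pos: [0.4589, -0.0546, 0.0384]
tool_rot: [3.141, 0.0, 1.572]
contact_force: [0.2, 0.5, -0.3]
opening: 0.0508
grip_force: 0.0
```

>>> send_rows([
  [[0, 0, 0], [0, 0, 0]],
  [[0, 0, 0], [0, 0, 0]],
  [[0, 0, 0], [0, 0, 0]],
  [[0, 0, 0], [0, 0, 0]],
  [[0, 0, 0], [0, 0, 0]],
  [[0, 0, 0], [0, 0, 0]],
  [[0, 0, -0.3], [0, 0, 0]],
  [[0, 0, -0.5], [0, 0, 0]],
  [[0, 0, -0.6], [0, 0, 0]],
  [[0, 0, -0.6], [0, 0, 0]],
], gripper=-1, force=15)

```text
time: 40.7
tool_pos: [0.4589, -0.0546, 0.0896]
tool_rot: [3.141, 0.0, 1.572]
contact_force: [0.0, -0.4, -0.3]
opening: 0.0111
grip_force: 15.0
```

>>> send_rows([
  [[-0.5, 0.08, 0], [0, 0, 0]],
  [[-0.9, 0.08, 0], [0, 0, 0]],
  [[-0.9, 0.08, 0], [0, 0, 0]],
  [[-0.9, 0.08, 0], [0, 0, 0]],
  [[-0.9, 0.08, 0], [0, 0, 0]],
  [[-0.9, 0.08, 0], [0, 0, 0]],
  [[-0.9, 0.08, 0], [0, 0, 0]],
  [[-0.9, 0.08, 0], [0, 0, 0]],
  [[-0.9, 0.08, 0], [0, 0, 0]],
  [[-0.9, 0.08, 0], [0, 0, 0]],
])

```text
time: 41.95
tool_pos: [0.4791, -0.271, 0.0882]
tool_rot: [3.142, 0.0, 1.572]
contact_force: [0.6, 0.1, -0.2]
opening: 0.0115
grip_force: 15.0
```

>>> send_rows([
  [[-0.9, 0.08, 0], [0, 0, 0]],
  [[-0.9, 0.08, 0], [0, 0, 0]],
  [[-0.5, 0.08, 0], [0, 0, 0]],
  [[-0.3, 0.02, 0], [0, 0, 0]],
  [[0, 0, 0], [0, 0, -0.026]],
  [[0, 0, 0.2], [0, 0, 0]],
  [[0, 0, 0.2], [0, 0, 0]],
  [[0, 0, 0], [0, 0, 0]],
  [[0, 0, 0], [0, 0, 0]],
  [[0, 0, 0], [0, 0, 0]],
])

```text
time: 43.2
tool_pos: [0.4856, -0.3345, 0.0784]
tool_rot: [3.141, 0.0, 1.613]
contact_force: [-0.4, -0.3, -0.6]
opening: 0.0113
grip_force: 15.0
```

Run:
```python
from h import *
s=robot.observe();print(s["tool_pos"],s["tool_rot"])
p,d=read_camera("wrist");t,_=read_camera("side")
cv2.imwrite("pics/w8.png",np.hstack([cv2.resize(t[120:320,260:460],(400,400)),cv2.resize(p[:,80:560],(400,400))]))
```

```text
[ 0.48562773 -0.33454264  0.07837416] [3.14135833e+00 3.05278828e-04 1.61265654e+00]
```

View pics/w8.png

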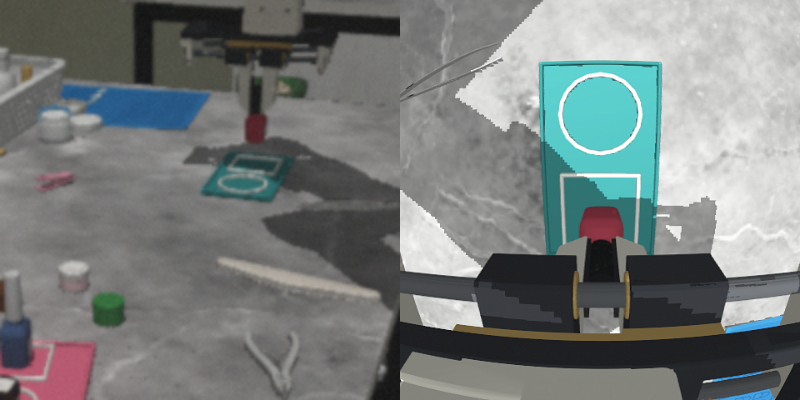

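Red is aligned over the teal square. Lowering and releasing.

>>> send_rows([
  [[0, 0, 0.4], [0, 0, 0]],
  [[0, 0, 0.4], [0, 0, 0]],
  [[0, 0, 0.3], [0, 0, 0]],
  [[0, 0, 0.15], [0, 0, 0]],
  [[0, 0, 0.1], [0, 0, 0]],
  [[0, 0, 0.05], [0, 0, 0]],
  [[0, 0, 0.02], [0, 0, 0]],
  [[0, 0, 0], [0, 0, 0]],
  [[0, 0, 0], [0, 0, 0]],
  [[0, 0, 0], [0, 0, 0]],
])

```text
time: 44.55
tool_pos: [0.4856, -0.3345, 0.0428]
tool_rot: [3.141, 0.0, 1.613]
contact_force: [0.6, -0.1, 0.4]
opening: 0.0116
grip_force: 15.0
```

>>> send_rows([
  [[0, 0, 0], [0, 0, 0]],
  [[0, 0, 0], [0, 0, 0]],
  [[0, 0, 0], [0, 0, 0]],
  [[0, 0, 0], [0, 0, 0]],
  [[0, 0, -0.5], [0, 0, 0]],
  [[0, 0, -0.7], [0, 0, 0]],
  [[0, 0, -0.7], [0, 0, 0]],
  [[0, 0, -0.7], [0, 0, 0]],
  [[0, 0, -0.2], [0, 0, 0.026]],
  [[0, 0, 0], [0, 0, 0]],
], gripper=0.1)

```text
time: 45.8
tool_pos: [0.486, -0.3349, 0.1145]
tool_rot: [3.14, 0.002, 1.572]
contact_force: [-0.2, 0.3, -0.6]
opening: 0.0503
grip_force: 0.0
```

Grey stands close on the +x side of the pink jar, so I'll take the jar with yaw 45° to keep the gripper body clear.

>>> send_rows([
  [[0.966, 0.199, 0], [0, 0, 0]],
  [[0.966, 0.199, 0], [0, 0, 0]],
  [[0.966, 0.199, 0], [0, 0, 0]],
  [[0.966, 0.199, 0], [0, 0, 0]],
  [[0.966, 0.199, 0], [0, 0, 0]],
  [[0.966, 0.199, 0], [0, 0, 0]],
  [[0.966, 0.199, 0], [0, 0, 0]],
  [[0.966, 0.199, 0], [0, 0, 0]],
  [[0.966, 0.199, 0], [0, 0, 0]],
  [[0.966, 0.199, 0], [0, 0, 0]],
])

```text
time: 47.05
tool_pos: [0.5346, -0.0907, 0.1125]
tool_rot: [-3.141, -0.001, 1.573]
contact_force: [-0.0, 0.1, -0.2]
opening: 0.0506
grip_force: 0.0
```

>>> send_rows([
  [[0.966, 0.199, 0], [0, 0, 0]],
  [[0.966, 0.199, 0], [0, 0, 0]],
  [[0.966, 0.199, 0], [0, 0, 0]],
  [[0.966, 0.199, 0], [0, 0, 0]],
  [[0.966, 0.199, 0], [0, 0, 0]],
  [[0.966, 0.199, 0], [0, 0, 0]],
  [[0.966, 0.199, 0], [0, 0, 0]],
  [[0, 0, 0], [0, 0, 0.1]],
  [[0, 0, 0], [0, 0, 0.1]],
  [[0, 0, 0], [0, 0, 0.1]],
])

```text
time: 48.3
tool_pos: [0.5686, 0.0776, 0.1124]
tool_rot: [-3.14, 0.0, 1.097]
contact_force: [-0.1, -0.4, 0.6]
opening: 0.0504
grip_force: 0.0
```

>>> send_rows([
  [[0, 0, 0], [0, 0, 0.1]],
  [[0, 0, 0], [0, 0, 0.1]],
  [[0, 0, 0.7], [0, 0, 0]],
  [[0, 0, 0.8], [0, 0, 0]],
  [[0, 0, 0.7], [0, 0, 0]],
  [[0, 0, 0], [0, 0, 0]],
  [[0, 0, 0], [0, 0, 0]],
  [[0, 0, 0], [0, 0, 0]],
  [[0, 0, 0], [0, 0, 0]],
  [[0, 0, 0], [0, 0, 0]],
])

```text
time: 49.55
tool_pos: [0.5698, 0.0761, 0.058]
tool_rot: [3.141, -0.0, 0.786]
contact_force: [0.0, 0.1, -1.0]
opening: 0.0505
grip_force: 0.0
```

Run:
```python
from h import *
s=robot.observe();print(s["tool_pos"],s["tool_rot"])
p,d=read_camera("wrist");t,_=read_camera("side")
cv2.imwrite("pics/w9.png",np.hstack([cv2.resize(t[120:320,260:460],(400,400)),cv2.resize(p[:,80:560],(400,400))]))
```

```text
[0.56981746 0.07610583 0.05801452] [ 3.14116022e+00 -3.24097732e-04  7.86285784e-01]
```

View pics/w9.png

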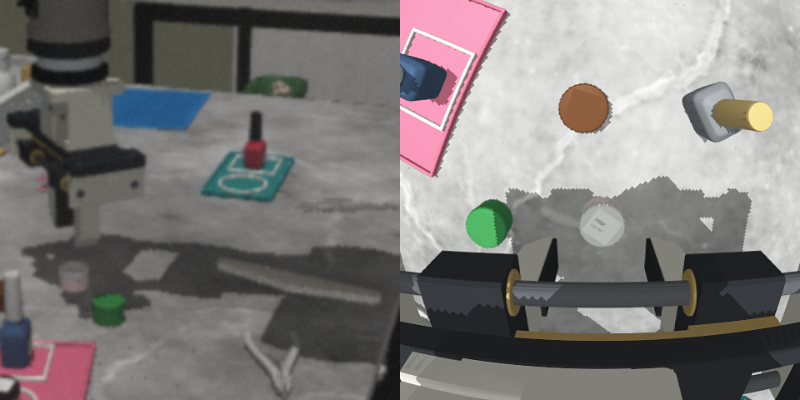

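Red stands in its square and the pink jar is centred at (602,225), with green and grey both clear. Gripping.

>>> send_rows([
  [[0, 0, 0.5], [0, 0, 0]],
  [[0, 0, 0.5], [0, 0, 0]],
  [[0, 0, 0.5], [0, 0, 0]],
  [[0, 0, 0.3], [0, 0, 0]],
  [[0, 0, 0.2], [0, 0, 0]],
  [[0, 0, 0], [0, 0, 0]],
  [[0, 0, 0], [0, 0, 0]],
  [[0, 0, 0], [0, 0, 0]],
  [[0, 0, 0], [0, 0, 0]],
  [[0, 0, 0], [0, 0, 0]],
])

```text
time: 50.9
tool_pos: [0.5698, 0.0761, 0.0078]
tool_rot: [3.141, -0.0, 0.786]
contact_force: [-0.3, -0.1, -0.4]
opening: 0.0507
grip_force: 0.0
```

>>> send_rows([
  [[0, 0, 0], [0, 0, 0]],
  [[0, 0, 0], [0, 0, 0]],
  [[0, 0, 0], [0, 0, 0]],
  [[0, 0, 0], [0, 0, 0]],
  [[0, 0, 0], [0, 0, 0]],
  [[0, 0, -0.4], [0, 0, 0]],
  [[0, 0, -0.8], [0, 0, 0]],
  [[0, 0, -1], [0, 0, 0]],
  [[0, 0, -1], [0, 0, 0]],
  [[0, 0, -1], [0, 0, 0]],
], gripper=-1)

```text
time: 52.15
tool_pos: [0.5697, 0.0761, 0.1143]
tool_rot: [3.141, -0.0, 0.786]
contact_force: [0.3, -0.4, 0.1]
opening: 0.03
grip_force: 15.0
```

>>> send_rows([
  [[0, 0, 0], [0, 0, -0.105]],
  [[0, 0, 0], [0, 0, -0.105]],
  [[0, 0, 0], [0, 0, -0.105]],
  [[0, 0, 0], [0, 0, -0.105]],
  [[0, 0, 0], [0, 0, -0.105]],
  [[-0.946, -0.289, 0], [0, 0, 0]],
  [[-0.946, -0.289, 0], [0, 0, 0]],
  [[-0.946, -0.289, 0], [0, 0, 0]],
  [[-0.946, -0.289, 0], [0, 0, 0]],
  [[-0.946, -0.289, 0], [0, 0, 0]],
])

```text
time: 53.4
tool_pos: [0.5382, -0.0442, 0.1135]
tool_rot: [3.141, 0.0, 1.611]
contact_force: [-0.4, -0.0, -0.2]
opening: 0.03
grip_force: 15.0
```

>>> send_rows([
  [[-0.946, -0.289, 0], [0, 0, 0]],
  [[-0.946, -0.289, 0], [0, 0, 0]],
  [[-0.946, -0.289, 0], [0, 0, 0]],
  [[-0.946, -0.289, 0], [0, 0, 0]],
  [[-0.946, -0.289, 0], [0, 0, 0]],
  [[-0.946, -0.289, 0], [0, 0, 0]],
  [[-0.946, -0.289, 0], [0, 0, 0]],
  [[-0.946, -0.289, 0], [0, 0, 0]],
  [[-0.946, -0.289, 0], [0, 0, 0]],
  [[0, 0, 0], [0, 0, 0]],
])

```text
time: 54.65
tool_pos: [0.4817, -0.2601, 0.1133]
tool_rot: [3.141, 0.001, 1.609]
contact_force: [-0.1, -1.1, -1.2]
opening: 0.0295
grip_force: 15.0
```

>>> send_rows([
  [[0, 0, 0.5], [0, 0, 0]],
  [[0, 0, 0.6], [0, 0, 0]],
  [[0, 0, 0.5], [0, 0, 0]],
  [[0, 0, 0], [0, 0, 0]],
  [[0, 0, 0], [0, 0, 0]],
  [[0, 0, 0], [0, 0, 0]],
  [[0, 0, 0], [0, 0, 0]],
  [[0, 0, 0], [0, 0, 0]],
  [[0, 0, 0], [0, 0, 0]],
  [[0, 0, 0], [0, 0, 0]],
])

```text
time: 55.9
tool_pos: [0.4819, -0.2588, 0.0727]
tool_rot: [-3.142, 0.0, 1.611]
contact_force: [-0.1, 0.6, 0.4]
opening: 0.0297
grip_force: 15.0
```

>>> send_rows([
  [[0, 0, 0.5], [0, 0, 0]],
  [[0, 0, 0.6], [0, 0, 0]],
  [[0, 0, 0.5], [0, 0, 0]],
  [[0, 0, 0.4], [0, 0, 0]],
  [[0, 0, 0.2], [0, 0, 0]],
  [[0, 0, 0.1], [0, 0, 0]],
  [[0, 0, 0.08], [0, 0, 0]],
  [[0, 0, 0.03], [0, 0, 0]],
  [[0, 0, 0], [0, 0, 0]],
  [[0, 0, 0], [0, 0, 0]],
])

```text
time: 57.15
tool_pos: [0.4821, -0.2588, 0.0126]
tool_rot: [3.141, 0.0, 1.611]
contact_force: [0.3, 1.4, -0.8]
opening: 0.0299
grip_force: 15.0
```

>>> send_rows([
  [[0, 0, 0], [0, 0, 0]],
  [[0, 0, 0], [0, 0, 0]],
  [[0, 0, 0], [0, 0, 0]],
  [[0, 0, -0.4], [0, 0, 0]],
  [[0, 0, -0.8], [0, 0, 0]],
  [[0, 0, -1], [0, 0, 0]],
  [[0, 0, -1], [0, 0, 0]],
  [[0, 0, -1], [0, 0, 0]],
  [[0, 0, -1], [0, 0, 0]],
  [[0, 0, 0], [0, 0, 0]],
], gripper=0.1)

```text
time: 58.4
tool_pos: [0.483, -0.2595, 0.1448]
tool_rot: [3.138, 0.003, 1.611]
contact_force: [-0.7, -1.0, -0.2]
opening: 0.0505
grip_force: 0.0
```

>>> send_rows([
  [[-0.5, -0.5, -0.5], [0, 0, 0]],
  [[-1, -0.8, -0.5], [0, 0, 0]],
  [[-1, -0.8, -0.5], [0, 0, 0]],
  [[-1, -0.8, -0.2], [0, 0, 0]],
  [[-1, -0.8, 0], [0, 0, 0]],
  [[-1, -0.8, 0], [0, 0, 0]],
  [[-0.8, -0.8, 0], [0, 0, 0]],
  [[-0.5, -0.5, 0], [0, 0, 0]],
  [[0, 0, 0], [0, 0, 0]],
  [[0, 0, 0], [0, 0, 0]],
])

```text
time: 59.65
tool_pos: [0.3442, -0.4339, 0.1849]
tool_rot: [3.142, -0.001, 1.611]
contact_force: [0.2, 0.2, -0.2]
opening: 0.0506
grip_force: 0.0
```

Run:
```python
from h import *
t,_=read_camera("top");s,_=read_camera("side")
cv2.imwrite("pics/f.png",np.vstack([t[150:330,:],s[140:380,:]]))
```

```text
(no output)
```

View pics/f.png

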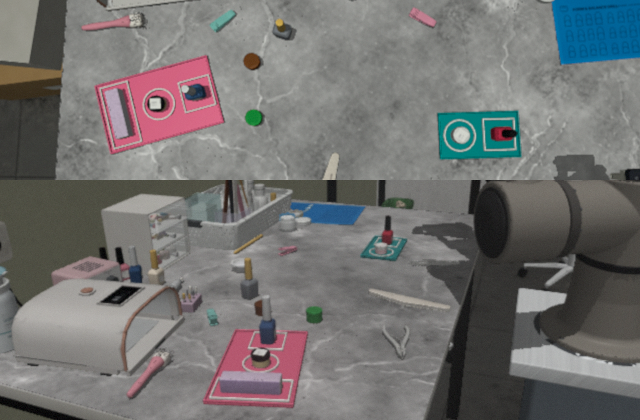

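All five items stand in their compartments (blue at (192,92), black jar (155,104), buffer (119,113), pink jar (460,134), red (503,133)). Grey at (282,29) hasn't moved, and the arm is clear.

```bash
python3 -c "
from cell import robot
print(robot.hand_in())"
```

```text
the job is handed in; nothing more can be done
None
```

Both kits are made up and the job is handed in at about 60 s: the final pictures show all five items in their compartments with the bottles upright, and the grey bottle was left where it stood.

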